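# Lock the index plunger of a calibration fixture with its keeper

## Robot

A 7-joint arm with a two-finger parallel gripper is mounted at the origin on the work surface. World frame = base frame: x ahead of the robot, y to its left, z up, the work surface at z = 0. Lengths are in m, angles in rad, forces in N, time in s.
With the tool pointing down it reaches from about 0.425 to 0.975 m from the base axis. Payload 16.7 kg.
Tool frame: the origin (TCP) lies midway between the tips of the shut fingers; the grasp point (between the pads) lies 19 mm behind it (robot.grip_point_offset is the distance from the TCP to the grasp point, in m); z points along the fingers, y is the direction in which the jaws open and shut (so a half turn about z gives the same grasp; the last joint's range is limited). The gripper opens to 85 mm and grips with 20 to 120 N. Pads are 22 mm wide; open, the fingers measure 114 mm over their backs; the gripper's body (76 mm by 85 mm) begins 54 mm behind the grasp point. The pads swing forward as they close: fully open they stand 13 mm farther back than shut.
Start: joints at [-1.254, 0.426, 0.074, 1.606, -0.034, 1.111, -0.067], TCP at [0.303, 0.603, 0.231] pointing down, gripper open.
Joint ranges: [-2.85, 2.85], [-0.5, 2.14], [-1.23, 1.37], [0.21, 2.46], [-1.02, 4.16], [0.16, 2.05], [-2.73, 2.73]. Speed limits (rad/s): [1.89, 1.89, 2.39, 2.39, 3.01, 3.01, 3.01].

## Interface

Orientations are given as a rotation vector (axis times angle).
In Python, from cell import robot, viewer, finder gives the robot as it stands.
- The arm moves only by the tool arm_command, never from a script. Its argument "commands" is a list of rows, each a list of 4 numbers: the shift along the tool's x, y, z in mm, then the turn about the tool's z in degrees. A call has 1 to 12 rows; each row is the pose to reach, as a shift and turn from the pose commanded when the call began, along the tool's axes at that moment; what a row does not reach only later rows make up. A row lasts 1/8 s, in which the tool goes at most 62.5 mm and 10.7 degrees, less where a joint would pass 70% of its speed; a pose out of reach is approached as far as the arm can. A call with a gripper value outside its range is refused whole. "hand" is the finger opening in mm, from 0 to 85.4, set as the call begins (left out, the last holds). The fingers move at their own pace and stop on an object; "squeeze" is the grip in N (left out, the last holds). Time passes only in rows, so rows that repeat a pose let the fingers close. It gives the time, the measured TCP pose, the force and the opening at its end, in the units of the state.
- robot.get_state(): the state, without advancing time (a new reading comes with each control period).
- viewer.get_image(name): name is "scene" or "top" or "wrist"; returns a dict with "image" (480x640x3 uint8, red, green, blue), "vfov" (degrees; the focal length in pixels is half the picture's height over the tangent of half this angle, whatever the lens; pixels are square), "cx", "cy" (the principal point, pixels), "R" (3x3) and "t" (3): a world point X has camera coordinates R X + t; the wrist camera has in their place "hand_eye" (4x4, takes a point from camera to tool coordinates, whose origin is the TCP and whose axes are the flange's). Camera axes: x right, y down, z forward; pixel columns grow to the right and rows downward; lengths in m; the calibration is good to about 2 mm. A picture is of the moment at which its call begins: read the wrist's pose just before it. There is no depth.
- robot.hand_in(): hands the job in, once; it reports no verdict.
Trained networks look in a picture, given as the dict that the camera call returned (one of the last four; its "shot" number tells which), for a name from the list of things; names that differ only in an ending like _2 or _b are one class to them, and where a whole thing is asked for, a point or a joint stands for the part that bears it (a point fixed in the world has none). Each returns a list of dicts, best first, with "p" (0 to 1); they miss things now and then, are a little off and sometimes report something else, mostly with a low value. They report only what shows in the picture. A call takes as long as a camera call.
- finder.recognise(label, picture): "box" ([left, top, right, bottom] in pixels, round what is visible of it).
The state is a dict: "clock": time; "joint_pos": joint angles; "qvel": joint speeds; "tau": joint torques, N m; "position": TCP position; "tcp_rot": TCP orientation; "wrist_force": force on the tool from outside, world axes, zero at the start; "moment": the same for the moment, N m; "finger_gap": finger opening in m.
Only numpy, scipy, OpenCV 4.12 (cv2) and the standard library are available. Lean on these libraries where they do the work, as an engineer would, in place of code of your own. Each camera call takes 0.05 s, during which the arm holds its last target.

## Task

Lock the index plunger of the fixture: take the red paddle, push the plunger all the way into its housing along its slanting axis, and while it is held in, slide the keeper bar fully across under the hook, then let go so that the hook alone keeps the plunger trapped. Reach in under the yellow gauge bridge without bumping it, and leave the loose parts lying around the fixture where they are.

Things in the scene. Friction and masses are not known exactly. Their poses are not given: they have to be found in the camera images.
- grip (a point): Grasp point in the middle of the red paddle's width and thickness, 24 mm below its outer end. Flat paddle 76 mm long along z, 40 mm wide along x, 20 mm thick along y (pinch it across y). It stands on a brass keeper bar riding on the spring plunger's end; all move in together. z points out of the housing along the plunger axis (push along -z); y is level; +y is the keeper's way under the hook.
- fixture: Aluminium plate 330 x 300 mm held by a blue screw clamp, with the grey slanting plunger housing. Origin on the bench top below the work; z up, x away from the robot side, y along the slide (as grip's y). The plunger axis leans 35 deg from vertical, outwards towards -x. The paddle's foot is 52 mm from grip along -z and its sides are free for the fingers down to 40 mm below grip.
- tongue_tip (a point): Middle of the end face of the brass keeper bar (80 mm long along y, 28 mm wide, 14 mm thick), the end that goes under the hook; same axes as grip. A nib 4 mm high and 8 mm long stands up on this end of the bar.
- hook_mouth (a point): Fixed green steel hook on the housing's +y side: this point is the lower front edge of its lip; axes as grip. A 3 mm ridge, 6 mm long in y, runs along the front of the lip's underside. The nib passes below it only with the plunger 23 mm or more in, and rises behind it once the keeper is past 24 mm. With the plunger out the bar strikes the lip's face. With it fully in, the lip's top is 24 mm below grip along z.
- bridge: Gauge bridge fixed across the fixture: yellow bar 16 x 25 mm, 285 mm long, on two posts at y = -130 and 130 mm. Origin and axes as fixture; the bar's lower face is at z = 246 mm, the bar spans x = 25 to 41 mm. It hangs over the paddle's far side, so a gripper pointing straight down hits it; one aligned with the plunger axis has 70 mm from the axis to the bar.
- plunger (a joint): How far the plunger is pushed in, m: 0 fully out, 0.028 against its stop. A spring pushes it out with 4 N at 0 and 13 N at the stop. Trapped behind the hook it rests at about 0.020.
- keeper (a joint): How far the keeper bar (with the red paddle) has slid along +y towards the hook, m: at the start 0 to 0.008, 0.034 against its stop, fully across. It slides with about 1.5 N of friction and stays where it is left.
- shaft: Knurled steel drive shaft with square end, 160 mm long, 24 mm thick, lying loose on the bench; origin at the middle of its underside. Leave it.
- bushing: White ceramic bushing, 52 mm across, 60 mm high, standing loose; origin at the centre of its underside. Leave it.
- socket: Gunmetal spline socket, 44 mm across, 70 mm high, standing loose; origin at the centre of its underside. Leave it.
- chuck_key: Orange polymer T-shaped chuck key, 120 mm long, 90 mm across the T, 14 mm thick, lying loose; origin on its underside. Leave it.

How it is judged:
By the outcome, as a careful person would: the job done as asked, in the order asked, and still so for the second after the job is handed in, with the robot touching nothing.
It also fails if it takes over 32 s, if anything falls off the work surface, if the arm or the gripper's body presses on something with over 40 N, if the wrist force passes 120 N, or if a joint passes its speed limit or range.

## Working session

There is one attempt and no reset: what is moved stays moved. The work goes in short steps, Python scripts to look and compute and a tool call to move; the robot and the scene stay as the last step left them, time stands still between calls to the robot, and variables do not carry over. Pictures are saved under pics/ and viewed, and the job is handed in when it is done.

Besides the shell and the picture viewer there is one more tool, called after "Emit:" in YAML: its name, and indented under it one key for each argument. arm_command: Moves the arm, as the interface text tells. Its arguments: {"type":"object","properties":{"commands":{"type":"array","items":{"type":"array","items":{"type":"number"}}},"hand":{"type":"number"},"squeeze":{"type":"number"}},"required":["commands"]}

```bash
mkdir -p pics; ls
python3 - <<'E'
from cell import robot, viewer, finder
import cv2,pickle
s=robot.get_state()
for k,v in s.items(): print(k,v)
print(robot.grip_point_offset)
d={}
for n in ["scene","top","wrist"]:
    p=viewer.get_image(n); d[n]=p
    cv2.imwrite(f"pics/{n}0.png",p["image"][:,:,::-1])
    print(n,{k:v for k,v in p.items() if k!="image"})
    for l in ["grip","tongue_tip","hook_mouth","bridge","fixture"]:
        print(l,[(r["p"],r["box"]) for r in finder.recognise(l,p)][:2])
pickle.dump((s,d),open("p0.pkl","wb"))
E
```

```text
pics
clock 0.0
joint_pos [-1.25451961  0.42673813  0.07388396  1.60661418 -0.03409066  1.11077138
 -0.06712893]
qvel [ 5.21593788e-04 -4.28602323e-05 -4.13673506e-04  1.87162964e-04
  1.51126062e-03  1.76830486e-03  7.26550913e-04]
tau [-3.41760839e-03 -9.49824643e+01  3.75923753e+00 -4.63543081e+01
  1.90848514e-02  9.74183728e-03  3.90086683e-06]
position [0.30302068 0.60271201 0.23060432]
tcp_rot [-7.25135872e-01 -3.05657597e+00  1.97632100e-03]
wrist_force [-0.3892998  -0.04606526  0.10214958]
moment [-0.00680225 -0.00793841 -0.02318569]
finger_gap 0.08539755385730335
0.0187
scene {'vfov': 53.88298323222041, 'cx': 315.39091585893937, 'cy': 234.49932493361635, 'R': array([[ 0.22521802,  0.97429016, -0.00596015],
       [ 0.83686916, -0.19657695, -0.51088895],
       [-0.4989257 ,  0.11007353, -0.85962606]]), 't': array([-0.16880089, -0.42774188,  1.27353095]), 'shot': 1}
grip [(0.58, [167.4, 220.9, 359.6, 313.5]), (0.56, [245.7, 226.0, 292.4, 285.4])]
tongue_tip [(0.9, [250.7, 227.2, 295.2, 283.5])]
hook_mouth [(0.68, [298.9, 259.6, 326.6, 298.7]), (0.39, [138.8, 270.2, 167.1, 302
[... 511 characters left out ...]
90.1, 234.8])]
hook_mouth [(0.63, [327.8, 196.8, 351.0, 215.4])]
bridge [(0.85, [305.8, 186.1, 454.9, 215.3]), (0.39, [452.7, 232.1, 479.8, 248.5])]
fixture [(0.7, [290.3, 85.1, 453.3, 253.5])]
wrist {'vfov': 60.53650449302126, 'cx': 324.5044410535915, 'cy': 243.34530383254923, 'hand_eye': array([[ 4.73553605e-04, -9.52011703e-01, -3.06061256e-01,
         7.83864449e-02],
       [ 9.99999535e-01,  1.93589101e-04,  9.45086284e-04,
         5.38055756e-05],
       [-8.40483080e-04, -3.06061561e-01,  9.52011352e-01,
        -1.42885956e-01],
       [ 0.00000000e+00,  0.00000000e+00,  0.00000000e+00,
         1.00000000e+00]]), 'shot': 3}
grip []
tongue_tip []
hook_mouth []
bridge []
fixture []
```

View pics/scene0.png

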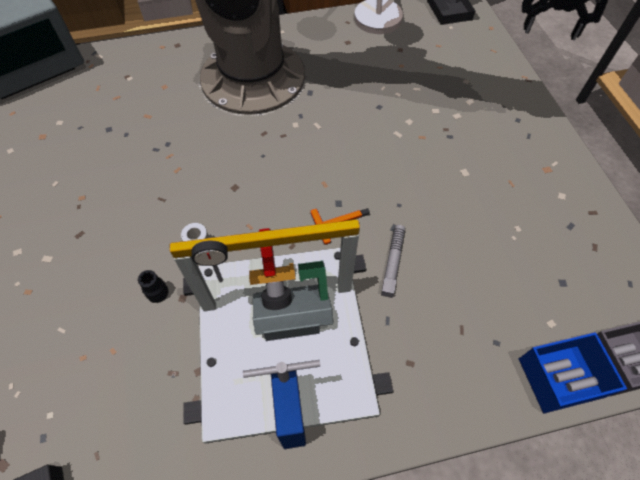

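View pics/top0.png

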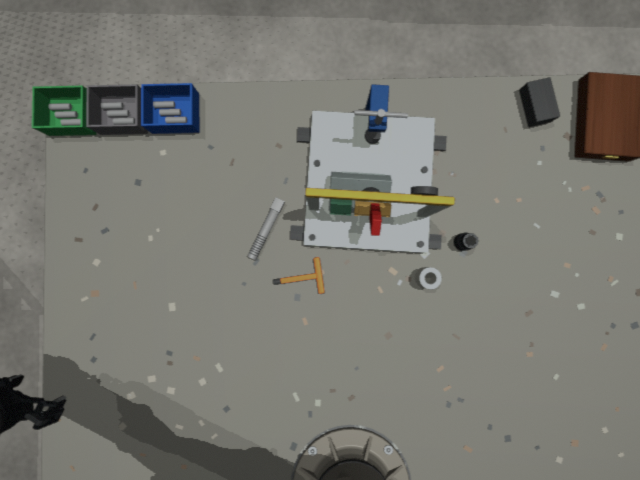

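Run:
```python
import cv2
a=cv2.imread("pics/scene0.png")[200:330,150:400]; cv2.imwrite("pics/s0z.png",cv2.resize(a,(800,416),interpolation=cv2.INTER_CUBIC))
a=cv2.imread("pics/top0.png")[170:270,290:490]; cv2.imwrite("pics/t0z.png",cv2.resize(a,(800,400),interpolation=cv2.INTER_CUBIC))
```

```text
(no output)
```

View pics/s0z.png

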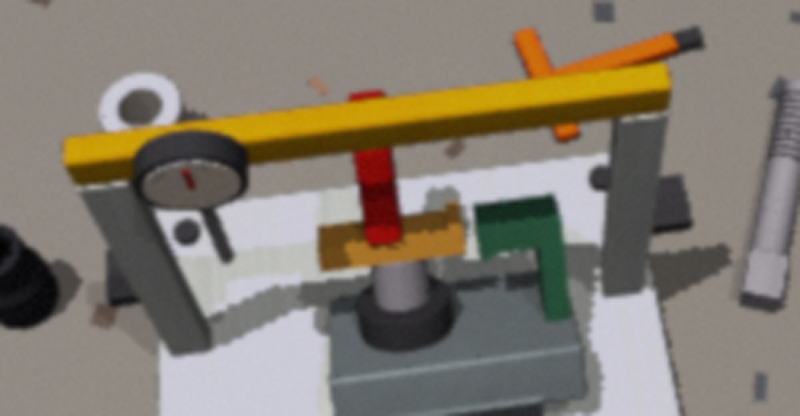

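View pics/t0z.png

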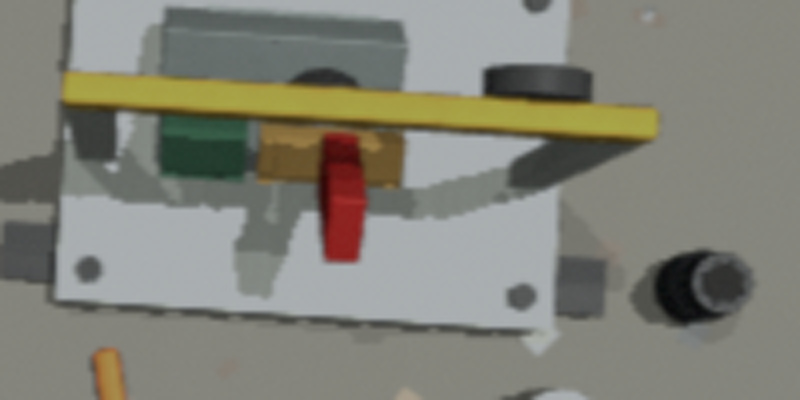

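```bash
cat > h.py <<'E'
import numpy as np,cv2
from scipy.spatial.transform import Rotation as Ro
def K(p):
    f=240/np.tan(np.radians(p["vfov"])/2); return f
def ext(p,s=None):
    if "R" in p: return np.array(p["R"]),np.array(p["t"])
    H=np.array(p["hand_eye"]); T=np.eye(4); T[:3,:3]=Ro.from_rotvec(s["tcp_rot"]).as_matrix(); T[:3,3]=s["position"]
    M=np.linalg.inv(T@H); return M[:3,:3],M[:3,3]
def proj(p,X,s=None):
    R,t=ext(p,s); c=np.atleast_2d(X)@R.T+t
    return c[:,:2]/c[:,2:]*K(p)+[p["cx"],p["cy"]]
def fixT(x,y,yaw):
    c,s=np.cos(yaw),np.sin(yaw); return np.array([[c,-s,0],[s,c,0],[0,0,1]]),np.array([x,y,0])
E
python3 - <<'E'
import pickle
from h import *
from scipy.optimize import least_squares
s,d=pickle.load(open("p0.pkl","rb"))
for n in("scene","top"): print(n,-np.array(d[n]["R"]).T@d[n]["t"])
L=.1425
# bar points fixture frame -> px
obs=[("top",[(.041,L,.271),(.025,-L,.271),(.041,-L,.271)],[(306,188.2),(454,204.3),(454.6,197.2)]),
("scene",[(.041,-L,.271),(.041,-L,.246),(.041,L,.271),(.041,L,.246),(.025,L,.271),(.025,-L,.271)],
 [(150+70/3.2,200+152/3.2),(150+74/3.2,200+182/3.2),(150+669/3.2,200+78/3.2),(150+668/3.2,200+106/3.2),(150+665/3.2,200+65/3.2),(150+66/3.2,200+140/3.2)])]
def f(q):
    R,t=fixT(*q); return np.concatenate([(proj(d[n],np.array(P)@R.T+t)-o).ravel() for n,P,o in obs])
r=least_squares(f,[.5,-.05,0],loss="soft_l1");print(r.x,np.degrees(r.x[2]),r.fun.reshape(-1,2).round(1))
E
```

```text
scene [ 1.03137831 -0.0598052   0.87522572]
top [0.53497145 0.05598803 1.15511518]
[ 0.62701223 -0.05173962 -0.08165473] -4.678471534283187 [[-1.3 -0.3]
 [ 0.1  1. ]
 [-0.1 -0.2]
 [-3.1  1.9]
 [ 0.2  0.5]
 [ 1.   0.4]
 [ 0.1  0.2]
 [ 0.3 -4.4]
 [-1.7 -3.7]]
```

```bash
cat > ov.py <<'E'
from h import *
import sys
def boxc(x,y,z): return np.array([(a,b,c) for a in x for b in y for c in z])
E_=[(0,1),(2,3),(4,5),(6,7),(0,2),(1,3),(4,6),(5,7),(0,4),(1,5),(2,6),(3,7)]
A=np.radians(35)
Rg=np.array([[np.cos(A),0,-np.sin(A)],[0,1,0],[np.sin(A),0,np.cos(A)]]) # grip axes in fixture (cols x,y,z)
def draw(p,q,g,crop,z,out,s=None,kp=0):
    x0,y0,x1,y1=crop
    im=cv2.resize(np.ascontiguousarray(p["image"][y0:y1,x0:x1,::-1]),None,fx=z,fy=z,interpolation=cv2.INTER_CUBIC)
    R,t=fixT(*q)
    def ln(B,c):
        u=((proj(p,B@R.T+t,s)-[x0,y0]+.5)*z*16).round().astype(int)
        for i,j in E_: cv2.line(im,tuple(map(int,u[i])),tuple(map(int,u[j])),c,1,cv2.LINE_AA,4)
    ln(boxc((.025,.041),(-.1425,.1425),(.246,.271)),(255,0,255))
    if g is not None:
        g=np.array(g)
        ln(boxc((-.02,.02),(-.01,.01),(-.052,.024))@Rg.T+g,(255,255,0))
    cv2.imwrite(out,im)
E
python3 - <<'E'
import pickle
from ov import *
s,d=pickle.load(open("p0.pkl","rb"))
q=[.627,-.0517,-.0817]
g=np.array([0,0,.16])+Rg[:,2]*.06
draw(d["top"],q,g,(290,170,490,270),4,"pics/ot1.png")
draw(d["scene"],q,g,(150,200,400,330),3.2,"pics/os1.png")
E
```

```text
(no output)
```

View pics/ot1.png

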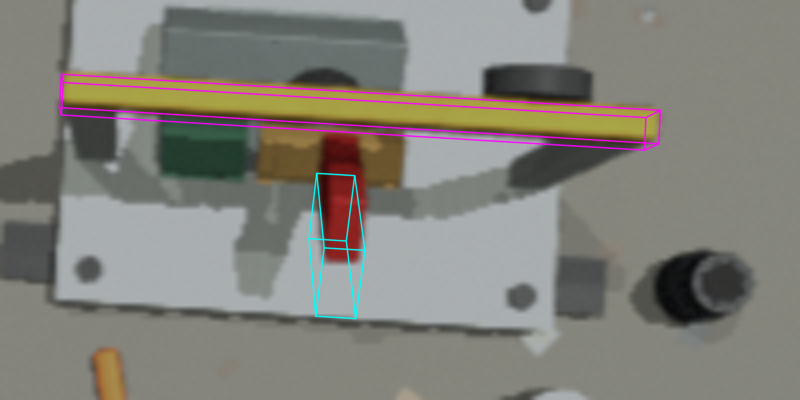

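View pics/os1.png

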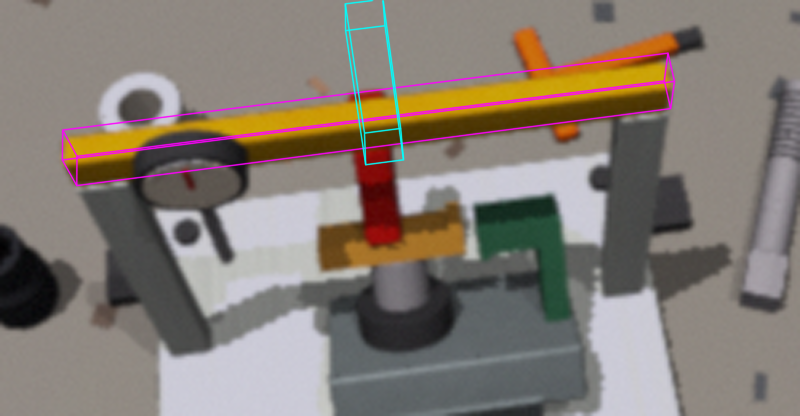

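Run:
```python
import cv2
a=cv2.imread("pics/scene0.png")[215:295,235:335]; cv2.imwrite("pics/s0y.png",cv2.resize(a,(750,600),interpolation=cv2.INTER_NEAREST))
a=cv2.imread("pics/top0.png")[185:245,320:400]; cv2.imwrite("pics/t0y.png",cv2.resize(a,(800,600),interpolation=cv2.INTER_NEAREST))
```

```text
(no output)
```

View pics/s0y.png

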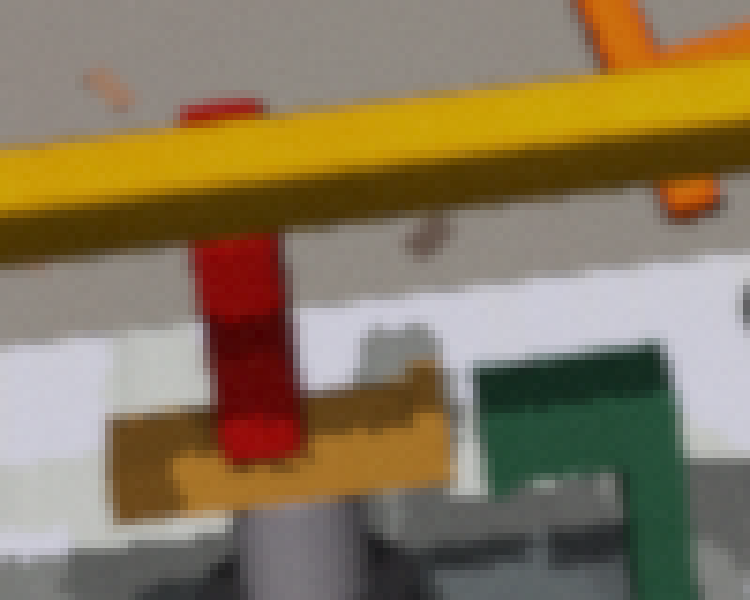

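View pics/t0y.png

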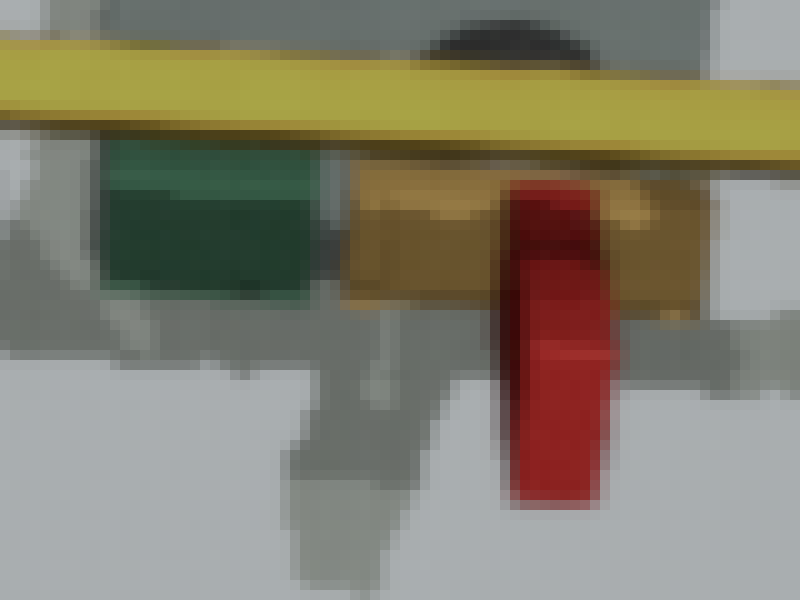

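Run:
```python
import pickle
from ov import *
from scipy.optimize import least_squares
s,d=pickle.load(open("p0.pkl","rb"))
a,b=.02,.01
obs=[("top",[(a,b,.024),(a,-b,.024),(-a,-b,.024),(-a,b,.024),(a,b,-.052),(a,-b,-.052)],[(372.5,219.5),(381.8,220),(379.8,235.3),(371.2,235),(371,203.5),(380,203.5)]),
("scene",[(a,-b,-.052),(a,b,-.052),(-a,-b,.024),(-a,b,.024)],[(264.6,276.3),(275.3,275.3),(259.7,228.7),(270.3,228.1)])]
def f(q):
    R,_=fixT(0,0,q[3]); return np.concatenate([(proj(d[n],np.array(P)@Rg.T@R.T+q[:3])-o).ravel() for n,P,o in obs]+[[(q[3]+.081)*200]])
r=least_squares(f,[.6,-.05,.2,-.08],loss="soft_l1");print(r.x,r.fun[:-1].reshape(-1,2).round(1))
R,_=fixT(0,0,r.x[3])
# implied fixture
for q in([.627,-.0517,-.0817],):
    R,t=fixT(*q); print("in fixture",(r.x[:3]-t)@R)
for n in("top","scene"):
    draw(d[n],[*r.x[:2],r.x[3]],[0,0,r.x[2]],(290,170,490,270) if n=="top" else (150,200,350,330),4,f"pics/o{n}2.png")
```

```text
[ 0.62018698 -0.05748743  0.16552693 -0.08167635] [[-0.4 -0.1]
 [ 0.  -0. ]
 [-0.2  1.2]
 [-1.1  0.9]
 [-0.8 -1.2]
 [-0.7 -0.6]
 [-0.7  1.2]
 [ 0.1  0.6]
 [-1.9 -0.2]
 [-1.1 -1.1]]
in fixture [-0.00631798 -0.00632413  0.16552693]
```

View pics/otop2.png

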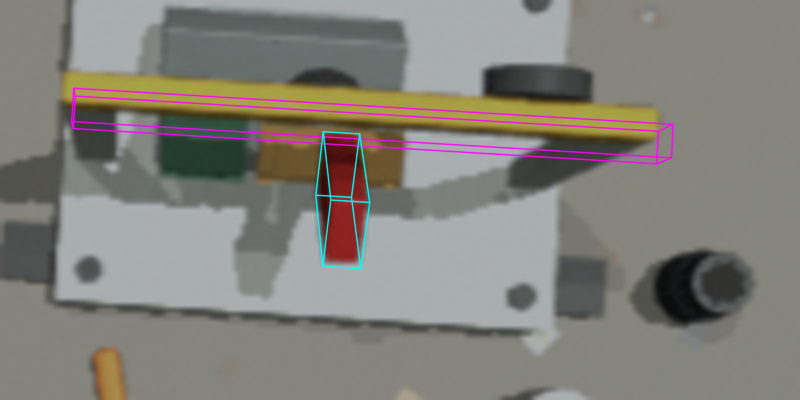

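View pics/oscene2.png

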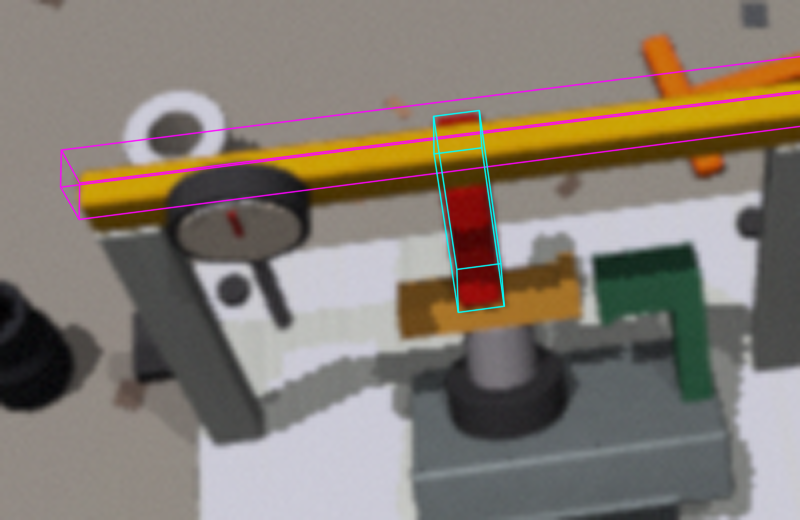

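Emit:
arm_command:
  commands:
    - [0, 0, -60, 0]
    - [-20, -25, -110, 0]
    - [-442, -508, -149, -22]
    - [-442, -508, -149, -22]
    - [-442, -508, -149, -22]
    - [-442, -508, -149, -22]
    - [-442, -508, -149, -22]
    - [-442, -508, -149, -22]
    - [-442, -508, -149, -22]
    - [-442, -508, -149, -22]
    - [-442, -508, -149, -22]
    - [-442, -508, -149, -22]

```text
clock: 2.4
position: [0.4656, -0.0345, 0.3798]
tcp_rot: [0.128, 3.138, 0.001]
wrist_force: [0.5, 0.5, 0.3]
finger_gap: 0.0855
```

```bash
cat > look.py <<'E'
from cell import robot, viewer, finder
import cv2,pickle,sys
t=sys.argv[1]; names=sys.argv[2:]
d={}
for n in names:
    s=robot.get_state(); p=viewer.get_image(n); d[n]=(s,p)
    cv2.imwrite(f"pics/{n}_{t}.png",p["image"][:,:,::-1])
pickle.dump(d,open(f"{t}.pkl","wb"))
s=robot.get_state()
print({k:(v if k=="clock" else __import__("numpy").round(v,4)) for k,v in s.items() if k!="tau"})
E
python3 look.py a wrist scene top
```

```text
{'clock': 2.55, 'joint_pos': array([-0.6461, -0.0722,  0.5583,  1.8703,  0.0392,  1.3318,  1.3853]), 'qvel': array([-0.0337,  0.0008, -0.0721,  0.0166, -0.0139, -0.0011, -0.0408]), 'position': array([ 0.4657, -0.0354,  0.3797]), 'tcp_rot': array([1.3700e-01, 3.1377e+00, 3.0000e-04]), 'wrist_force': array([ 0.0414,  0.2147, -0.4239]), 'moment': array([-0.0049,  0.0129,  0.003 ]), 'finger_gap': np.float64(0.0857)}
```

View pics/wrist_a.png

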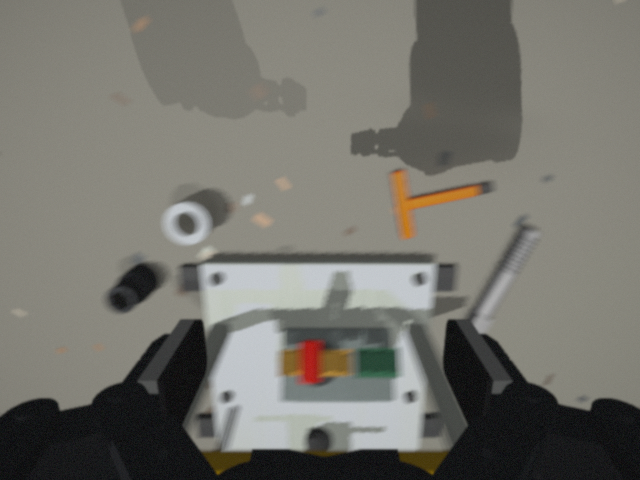

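View pics/scene_a.png

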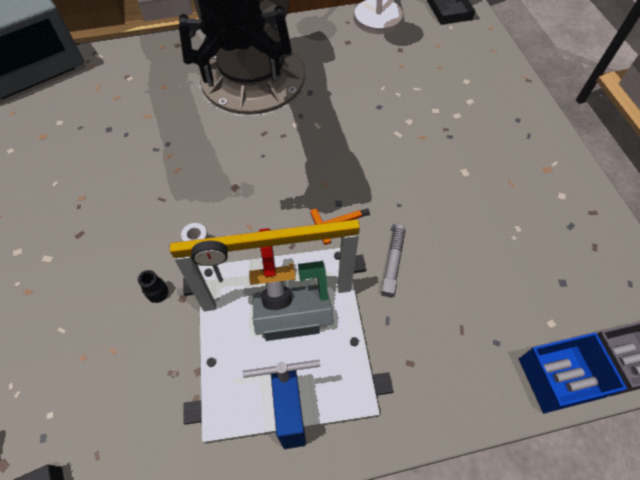

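View pics/top_a.png

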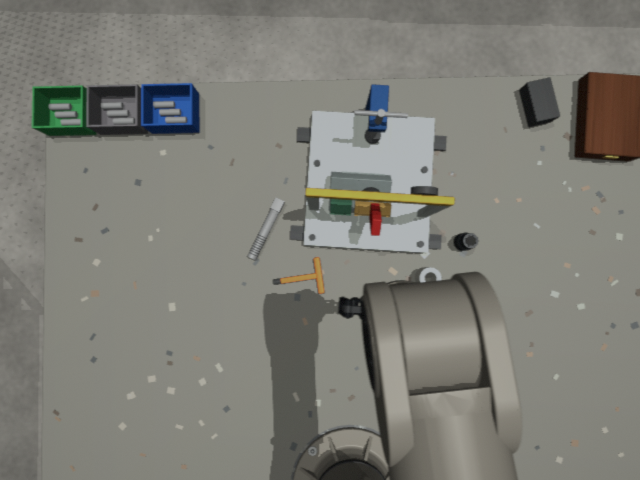

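Emit:
arm_command:
  commands:
    - [0, 0, 0, 0]
    - [0, 0, 0, 0]

```text
clock: 2.8
position: [0.4654, -0.0313, 0.3792]
tcp_rot: [-0.126, -3.139, 0.0]
wrist_force: [-0.4, -0.1, -0.2]
finger_gap: 0.0857
```

```bash
python3 look.py b wrist
python3 - <<'E'
import cv2
a=cv2.imread("pics/wrist_b.png")[230:480,180:500]; cv2.imwrite("pics/wbz.png",cv2.resize(a,None,fx=2.4,fy=2.4,interpolation=cv2.INTER_CUBIC))
a=cv2.imread("pics/scene_a.png")[0:110,150:320]; cv2.imwrite("pics/saz.png",cv2.resize(a,None,fx=4,fy=4,interpolation=cv2.INTER_CUBIC))
E
```

```text
{'clock': 2.85, 'joint_pos': array([-0.6498, -0.0719,  0.5535,  1.8715,  0.0389,  1.3317,  1.384 ]), 'qvel': array([ 0.0004, -0.0028,  0.0046, -0.0025,  0.002 ,  0.0003,  0.0027]), 'position': array([ 0.4654, -0.0314,  0.3792]), 'tcp_rot': array([-0.1257, -3.1389,  0.    ]), 'wrist_force': array([-0.2683,  0.0162,  0.1902]), 'moment': array([-0.0094,  0.0262, -0.0113]), 'finger_gap': np.float64(0.0859)}
```

View pics/wbz.png

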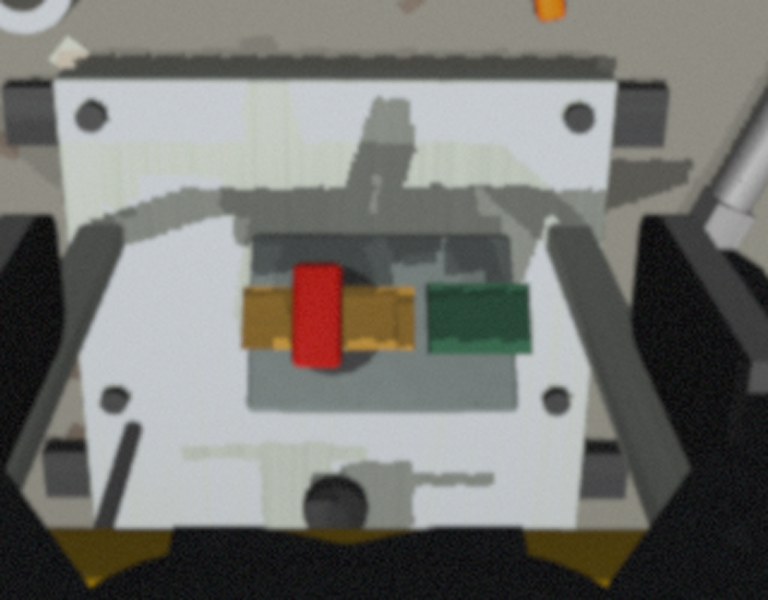

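View pics/saz.png

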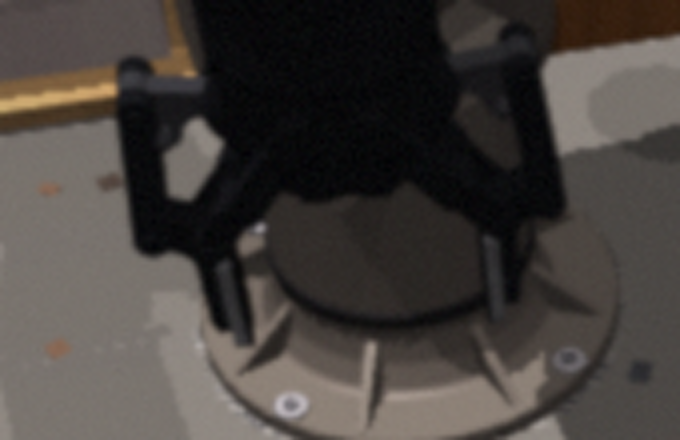

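Run:
```python
import pickle
from ov import *
from scipy.optimize import least_squares
s0,d0=pickle.load(open("p0.pkl","rb")); d1=pickle.load(open("b.pkl","rb")); sw,pw=d1["wrist"]
a,b=.02,.01
z=lambda u,v:(180+u/2.4-.5+.2,230+v/2.4-.5+.2)
obs=[(d0["top"],None,.5,[(a,b,.024),(a,-b,.024),(-a,-b,.024),(-a,b,.024),(a,b,-.052),(a,-b,-.052)],[(372.5,219.5),(381.8,220),(379.8,235.3),(371.2,235),(371,203.5),(380,203.5)]),
(d0["scene"],None,.5,[(a,-b,-.052),(a,b,-.052),(-a,-b,.024),(-a,b,.024)],[(264.6,276.3),(275.3,275.3),(259.7,228.7),(270.3,228.1)]),
(pw,sw,1,[(-a,-b,.024),(-a,b,.024),(a,b,.024),(a,-b,.024)],[z(293,264),z(342,265),z(342,368),z(293,366)])]
def f(q):
    R,_=fixT(0,0,q[3]); return np.concatenate([w*(proj(p,np.array(P)@Rg.T@R.T+q[:3],s)-o).ravel() for p,s,w,P,o in obs]+[[(q[3]+.081)*200]])
r=least_squares(f,[.6,-.05,.2,-.08],loss="soft_l1");print(r.x,r.fun[:-1].reshape(-1,2).round(1))
wr=least_squares(lambda q:f(q)[20:],[.62,-.057,.165,-.08]);print("wrist only",wr.x)
R,t=fixT(.627,-.0517,-.0817);print("fix",(r.x[:3]-t)@R,(wr.x[:3]-t)@R)
g=r.x
draw(pw,[.627,-.0517,-.0817],(g[:3]-t)@R,(180,230,500,480),2.4,"pics/ow.png",sw)
# bar lower edge check wrist, keeper/hook in grip plane
Rr,_=fixT(0,0,g[3]);
def onplane(uv,lz):  # intersect with grip-plane z=lz -> local coords
    Rc,tc=ext(pw,sw); c=-Rc.T@tc; ray=Rc.T@np.array([(uv[0]-pw["cx"])/K(pw),(uv[1]-pw["cy"])/K(pw),1])
    M=(Rr@Rg).T; o=M@(c-g[:3]); dd=M@ray; return o+dd*(lz-o[2])/dd[2]
print("keeper top plane -52:",[onplane(z(*u),-.052).round(4)*1e3 for u in [(243,290),(413,290),(413,349)]])
print("lip top plane ?-38..-52:",[ (onplane(z(*u),-.052)*1e3).round(1) for u in [(428,284),(530,284),(530,353),(428,353)]])
print("foot px",)
```

```text
[ 0.6220333  -0.05553766  0.16936865 -0.08166215] [[-0.6 -0.6]
 [-0.4 -0.5]
 [-0.5  0.1]
 [-1.  -0. ]
 [-0.8 -1.1]
 [-0.7 -0.8]
 [ 0.2  0.5]
 [ 0.6  0.2]
 [-0.4 -0.4]
 [-0.  -0.8]
 [-0.4 -0.8]
 [ 0.2 -1.2]
 [ 0.1  0.3]
 [-1.2  1.1]]
wrist only [ 0.63136037 -0.05644847  0.1557031  -0.08093137]
fix [-0.00463694 -0.00423019  0.16936865] [ 0.00473334 -0.00437678  0.1557031 ]
keeper top plane -52: [array([-12.6, -36.8, -52. ]), array([-12.7,  42.7, -52. ]), array([ 13.6,  42.3, -52. ])]
lip top plane ?-38..-52: [array([-15.5,  49.8, -52. ]), array([-15.5,  97.6, -52. ]), array([ 15.2,  96. , -52. ]), array([ 15.3,  49.1, -52. ])]
foot px
```

View pics/ow.png

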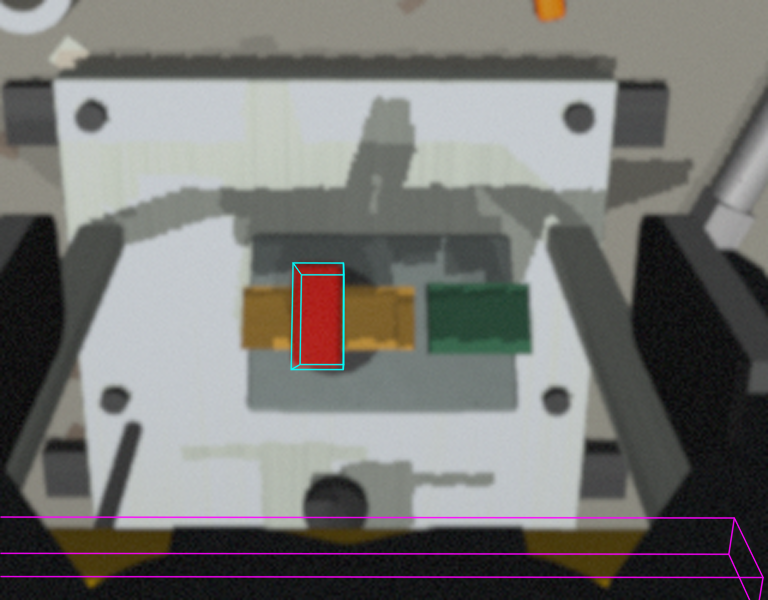

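Emit:
arm_command:
  commands:
    - [-65, -6, 0, 0]
    - [-128, -11, 0, 0]
    - [-128, -11, 60, 0]
    - [-128, -11, 115, 0]
    - [-128, -11, 115, 0]
    - [-128, -11, 115, 0]
    - [-128, -11, 115, 0]
  hand: 60

```text
clock: 3.72
position: [0.5933, -0.0537, 0.2667]
tcp_rot: [0.128, 3.136, 0.001]
wrist_force: [0.2, -0.4, -0.2]
finger_gap: 0.06
```

```bash
python3 look.py c wrist scene top
python3 - <<'E'
import cv2
a=cv2.imread("pics/top_c.png")[150:300,260:500]; cv2.imwrite("pics/tcz.png",cv2.resize(a,None,fx=3,fy=3,interpolation=cv2.INTER_CUBIC))
a=cv2.imread("pics/scene_c.png")[140:300,140:380]; cv2.imwrite("pics/scz.png",cv2.resize(a,None,fx=3,fy=3,interpolation=cv2.INTER_CUBIC))
E
```

```text
{'clock': 3.875, 'joint_pos': array([-0.5309,  0.3045,  0.6427,  1.7813, -0.2018,  1.12  ,  1.667 ]), 'qvel': array([-0.0004,  0.0076, -0.0022,  0.0094, -0.0016, -0.0029,  0.0008]), 'position': array([ 0.5927, -0.0537,  0.2657]), 'tcp_rot': array([1.281e-01, 3.137e+00, 1.100e-03]), 'wrist_force': array([-0.1103, -0.3285, -0.7707]), 'moment': array([0.021 , 0.0619, 0.0023]), 'finger_gap': np.float64(0.0604)}
```

View pics/wrist_c.png

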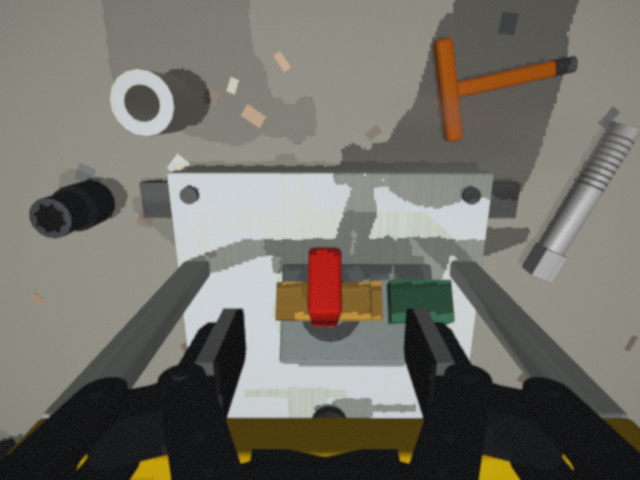

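View pics/scz.png

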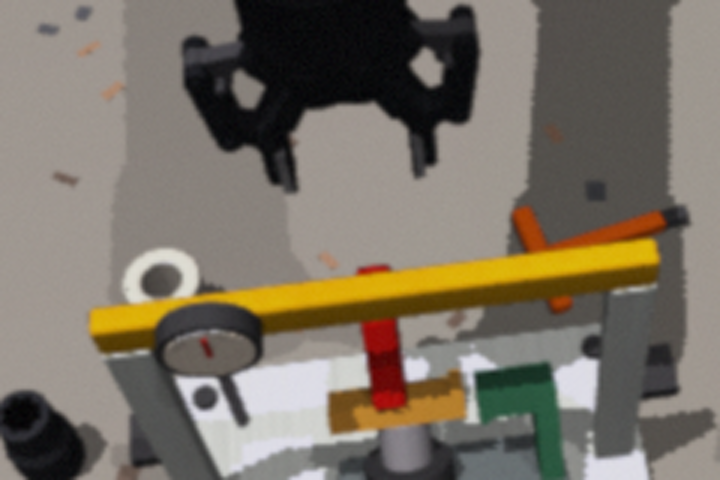

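View pics/tcz.png

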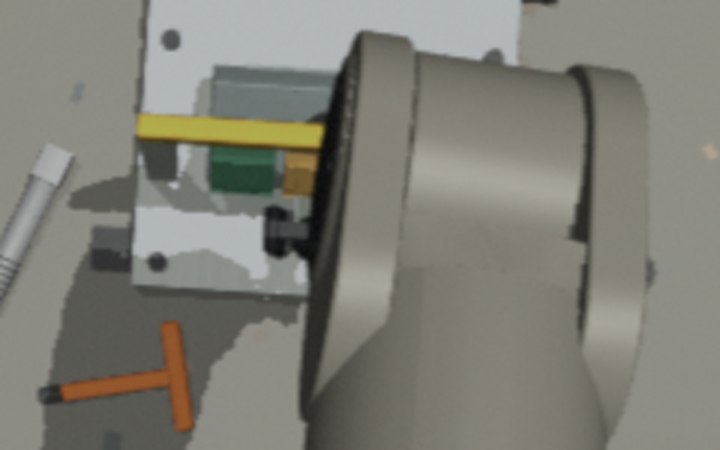

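Run:
```python
import cv2
a=cv2.imread("pics/wrist_c.png")[235:335,260:460]; cv2.imwrite("pics/wcz.png",cv2.resize(a,None,fx=4,fy=4,interpolation=cv2.INTER_CUBIC))
a=cv2.imread("pics/wrist_c.png")[360:480,160:460]; cv2.imwrite("pics/wcy.png",cv2.resize(a,None,fx=2.5,fy=2.5,interpolation=cv2.INTER_CUBIC))
```

```text
(no output)
```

View pics/wcz.png

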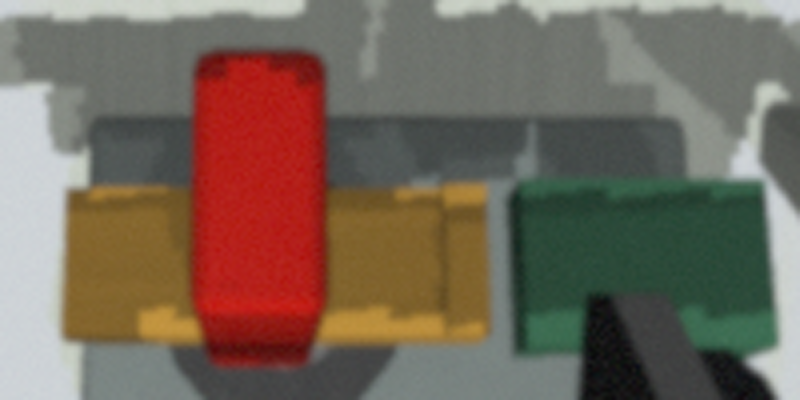

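View pics/wcy.png

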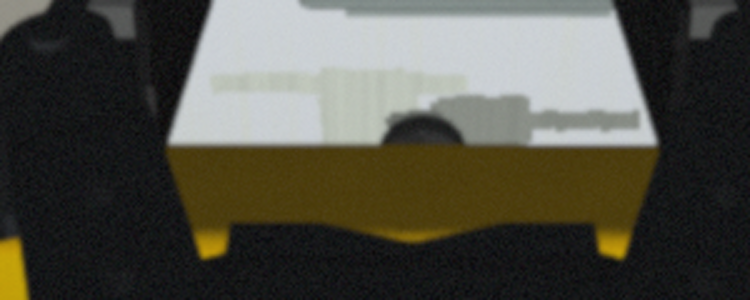

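View pics/scene_c.png

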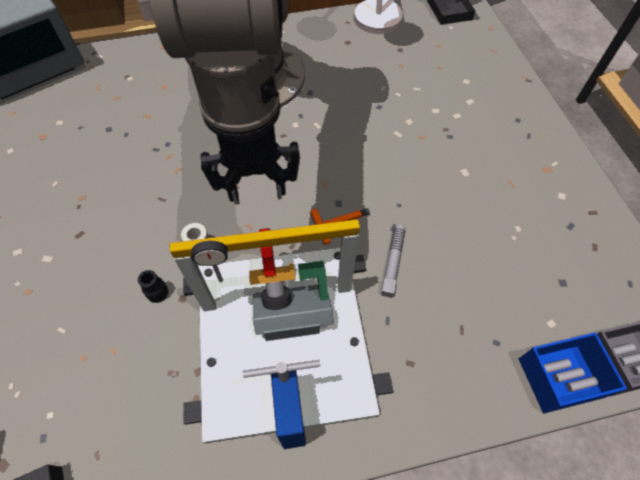

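Run:
```python
import pickle
from ov import *
from scipy.optimize import least_squares
s0,d0=pickle.load(open("p0.pkl","rb")); sb,pb=pickle.load(open("b.pkl","rb"))["wrist"]; sc,pc=pickle.load(open("c.pkl","rb"))["wrist"]
print(sc["position"])
a,b=.02,.01
z=lambda u,v:(180+u/2.4-.3,230+v/2.4-.3)
y=lambda u,v:(260+u/4-.4,235+v/4-.4)
obs=[(d0["top"],None,.4,[(a,b,.024),(a,-b,.024),(-a,-b,.024),(-a,b,.024),(a,b,-.052),(a,-b,-.052)],[(372.5,219.5),(381.8,220),(379.8,235.3),(371.2,235),(371,203.5),(380,203.5)]),
(d0["scene"],None,.4,[(a,-b,-.052),(a,b,-.052),(-a,-b,.024),(-a,b,.024)],[(264.6,276.3),(275.3,275.3),(259.7,228.7),(270.3,228.1)]),
(pb,sb,.7,[(-a,-b,.024),(-a,b,.024),(a,b,.024),(a,-b,.024)],[z(293,264),z(342,265),z(342,368),z(293,366)]),
(pc,sc,1,[(-a,-b,.024),(-a,b,.024),(a,b,.024),(a,-b,.024),(a,-b,-.052),(a,b,-.052)],[y(193,51),y(327,51),y(327,308),y(193,308),y(209,366),y(310,366)])]
def f(q,sel=(0,1,2,3)):
    R,_=fixT(0,0,q[3]); return np.concatenate([w*(proj(p,np.array(P)@Rg.T@R.T+q[:3],s)-o).ravel() for p,s,w,P,o in [obs[i] for i in sel]]+[[(q[3]+.081)*200]])
for sel in [(0,1,2,3),(3,),(2,3)]:
    r=least_squares(f,[.6,-.05,.2,-.08],args=(sel,));print(sel,r.x.round(4),np.abs(r.fun).max())
    if len(sel)==4: print(r.fun[:-1].reshape(-1,2).round(1)); g=r.x
    if sel==(3,):print(r.fun[:-1].reshape(-1,2).round(1))
def hit(p,s,uv,zz):
    R,t=ext(p,s); c=-R.T@t; ray=R.T@np.array([(uv[0]-p["cx"])/K(p),(uv[1]-p["cy"])/K(p),1]); return c+ray*(zz-c[2])/ray[2]
R,_=fixT(0,0,-.0815)
for name,p,s,uv,zz in [("c lo",pc,sc,(320,417.6),.246),("c hi",pc,sc,(246,449.6),.271),("b lo",pb,sb,z(340,527),.246)]:
    X=hit(p,s,uv,zz); print(name,X.round(4),"bar ahead of grip:",((X-g[:3])@R).round(4))
print("grip-tool rel:",((g[:3]-sc["position"])@R).round(4))
```

```text
[ 0.59326696 -0.05367694  0.26673918]
(0, 1, 2, 3) [ 0.6228 -0.0557  0.1663 -0.0814] 1.525520180198066
[[-0.5 -0.6]
 [-0.3 -0.5]
 [-0.4 -0. ]
 [-0.8 -0.1]
 [-0.7 -1. ]
 [-0.6 -0.7]
 [ 0.2  0.8]
 [ 0.6  0.6]
 [-0.3  0.2]
 [ 0.1 -0.1]
 [-0.2 -1.3]
 [ 0.1 -1.5]
 [ 0.  -0.8]
 [-0.8 -0.2]
 [ 0.1 -1.1]
 [-0.2 -1.1]
 [ 0.7  1.5]
 [-0.7  1.5]
 [-0.7  0.1]
 [ 0.7  0.1]]
(3,) [ 0.6254 -0.0559  0.1603 -0.0811] 0.7636458907099382
[[ 0.5 -0.1]
 [-0.6 -0.1]
 [ 0.2  0.7]
 [-0.2  0.7]
 [-0.4 -0.7]
 [ 0.4 -0.8]]
(2, 3) [ 0.624  -0.0557  0.1639 -0.0811] 1.669087551665035
c lo [ 0.656  -0.0607  0.246 ] bar ahead of grip: [ 0.0335 -0.0023  0.0797]
c hi [ 0.6483 -0.0912  0.271 ] bar ahead of grip: [ 0.0283 -0.0334  0.1047]
b lo [ 0.6569 -0.0489  0.246 ] bar ahead of grip: [0.0335 0.0095 0.0797]
grip-tool rel: [ 0.0296  0.0004 -0.1004]
```

Emit:
arm_command:
  commands:
    - [1, 0, 40, 0]
    - [1, 0, 80, 0]
    - [1, 0, 105, 0]
    - [1, 0, 115, 0]
    - [1, 0, 115, 0]
    - [1, 0, 115, 0]

```text
clock: 4.62
position: [0.5919, -0.0538, 0.1504]
tcp_rot: [0.129, 3.137, 0.0]
wrist_force: [0.8, 0.2, -1.1]
finger_gap: 0.0597
```

```bash
python3 look.py e wrist scene top
python3 - <<'E'
import cv2
a=cv2.imread("pics/top_e.png")[150:300,260:500]; cv2.imwrite("pics/tez.png",cv2.resize(a,None,fx=3,fy=3,interpolation=cv2.INTER_CUBIC))
a=cv2.imread("pics/scene_e.png")[140:300,140:380]; cv2.imwrite("pics/sez.png",cv2.resize(a,None,fx=3,fy=3,interpolation=cv2.INTER_CUBIC))
E
```

```text
{'clock': 4.775, 'joint_pos': array([-0.4732,  0.4324,  0.5872,  1.8954, -0.3012,  0.9006,  1.7497]), 'qvel': array([ 0.0001,  0.0036, -0.0021,  0.0028, -0.0022, -0.0037,  0.0001]), 'position': array([ 0.5916, -0.0537,  0.1501]), 'tcp_rot': array([1.2830e-01, 3.1377e+00, 5.0000e-04]), 'wrist_force': array([ 0.5136,  0.7561, -0.192 ]), 'moment': array([0.0462, 0.0181, 0.0001]), 'finger_gap': np.float64(0.06)}
```

View pics/wrist_e.png

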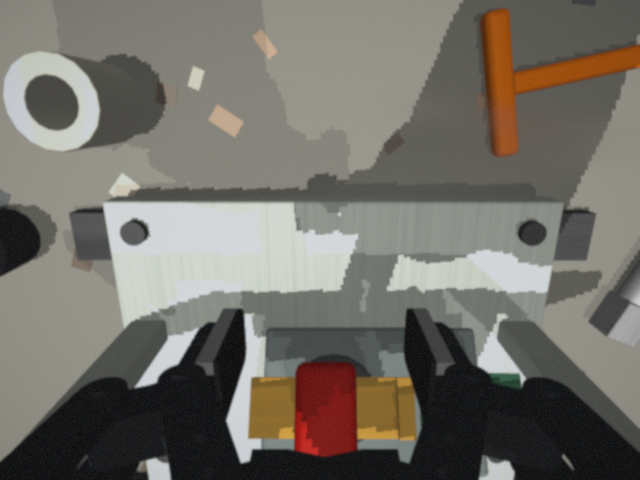

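View pics/sez.png

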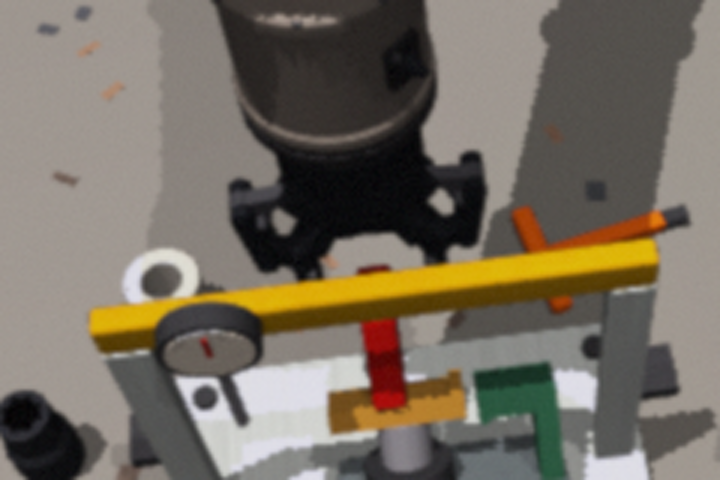

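View pics/tez.png

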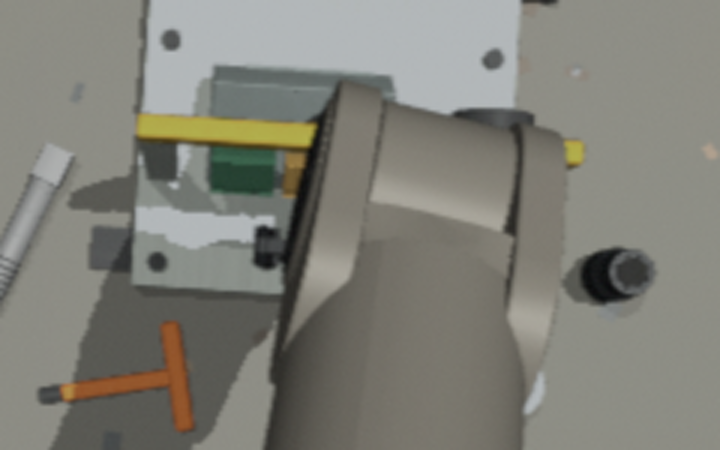

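Run:
```python
import pickle
from h import *
s,p=pickle.load(open("e.pkl","rb"))["scene"]
for z in np.arange(.27,.42,.02): print(z.round(2),proj(p,[[.647,-.058,z],[.592,-.053-.055,z],[.592,-.053+.055,z],[.647-.017,-.058,z]]).round(0).tolist())
```

```text
0.27 [[262.0, 226.0], [224.0, 203.0], [293.0, 190.0], [260.0, 217.0]]
0.29 [[260.0, 219.0], [222.0, 195.0], [293.0, 182.0], [258.0, 209.0]]
0.31 [[259.0, 211.0], [219.0, 188.0], [292.0, 174.0], [257.0, 202.0]]
0.33 [[257.0, 203.0], [217.0, 179.0], [291.0, 166.0], [255.0, 194.0]]
0.35 [[255.0, 195.0], [214.0, 171.0], [291.0, 157.0], [253.0, 185.0]]
0.37 [[254.0, 186.0], [211.0, 162.0], [290.0, 147.0], [252.0, 176.0]]
0.39 [[252.0, 177.0], [208.0, 152.0], [289.0, 138.0], [250.0, 167.0]]
0.41 [[250.0, 167.0], [205.0, 142.0], [288.0, 127.0], [248.0, 157.0]]
```

Emit:
arm_command:
  commands:
    - [0, 0, 0, 0]
    - [0, 0, 0, 0]
    - [0, 0, 0, 0]
    - [0, 0, 0, 0]
    - [0, 0, 0, 0]
    - [0, 0, 0, 0]
  hand: 0
  squeeze: 80

```text
clock: 5.52
position: [0.5913, -0.0537, 0.1493]
tcp_rot: [0.129, 3.139, -0.0]
wrist_force: [-0.0, 0.7, 2.3]
finger_gap: 0.0184
```

```bash
python3 look.py f wrist scene
python3 - <<'E'
import cv2
a=cv2.imread("pics/scene_f.png")[180:300,160:380]; cv2.imwrite("pics/sfz.png",cv2.resize(a,None,fx=3.5,fy=3.5,interpolation=cv2.INTER_CUBIC))
E
```

```text
{'clock': 5.625, 'joint_pos': array([-0.4729,  0.4335,  0.5868,  1.8959, -0.3014,  0.9001,  1.7498]), 'qvel': array([-0.0001,  0.0007, -0.0025,  0.0002, -0.0005, -0.0009, -0.001 ]), 'position': array([ 0.5913, -0.0537,  0.1493]), 'tcp_rot': array([ 0.1285,  3.1388, -0.    ]), 'wrist_force': array([0.5234, 1.2483, 2.2031]), 'moment': array([ 0.1762, -0.1552, -0.0027]), 'finger_gap': np.float64(0.0184)}
```

View pics/wrist_f.png

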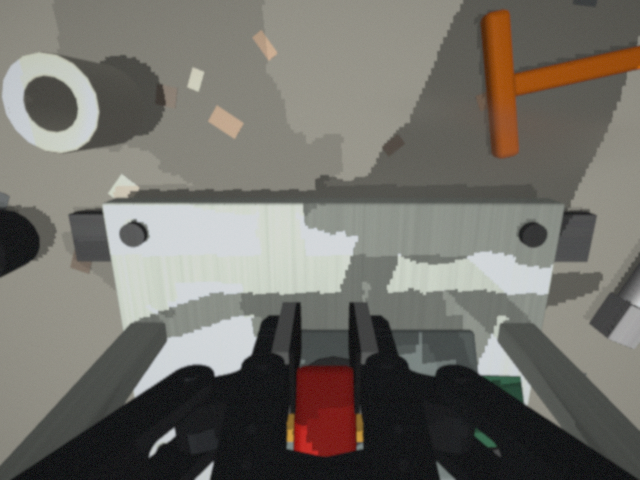

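View pics/sfz.png

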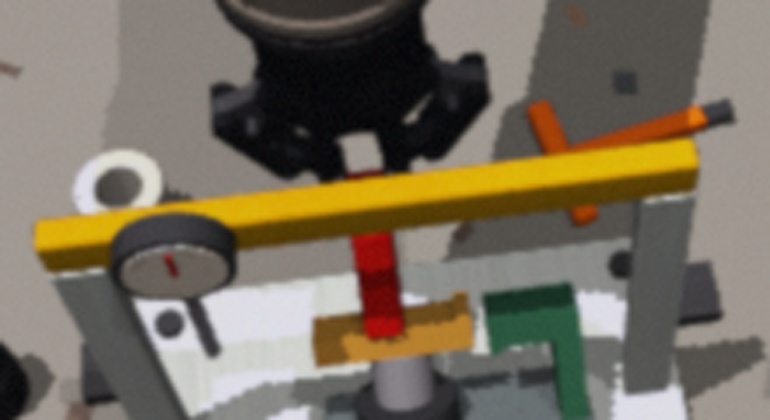

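Emit:
arm_command:
  commands:
    - [-1.5, 0, 2, 0]
    - [-3, 0, 4, 0]
    - [-4.5, 0, 6.3, 0]
    - [-5.7, 0, 8.2, 0]
    - [-5.7, 0, 8.2, 0]
  squeeze: 110

```text
clock: 6.25
position: [0.5971, -0.0542, 0.1409]
tcp_rot: [0.129, 3.139, -0.0]
wrist_force: [-0.5, 1.3, 4.7]
finger_gap: 0.0172
```

```bash
python3 look.py g scene wrist
python3 - <<'E'
import cv2
a=cv2.imread("pics/scene_g.png")[180:300,160:380]; cv2.imwrite("pics/sgz.png",cv2.resize(a,None,fx=3.5,fy=3.5,interpolation=cv2.INTER_CUBIC))
E
```

```text
{'clock': 6.35, 'joint_pos': array([-0.4624,  0.4533,  0.579 ,  1.8888, -0.3133,  0.8902,  1.759 ]), 'qvel': array([ 0.0003, -0.0018, -0.0002,  0.0011, -0.0008, -0.    , -0.0003]), 'position': array([ 0.597 , -0.0542,  0.141 ]), 'tcp_rot': array([ 1.2860e-01,  3.1389e+00, -1.0000e-04]), 'wrist_force': array([-0.4972,  1.6763,  4.8988]), 'moment': array([0.1879, 0.0248, 0.0634]), 'finger_gap': np.float64(0.0176)}
```

View pics/sgz.png

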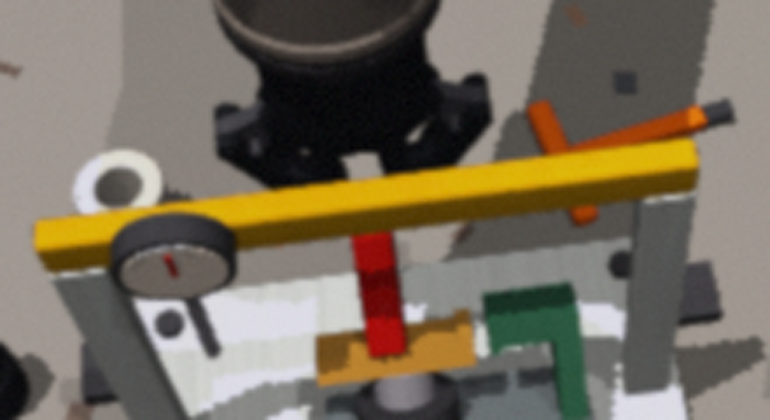

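View pics/wrist_g.png

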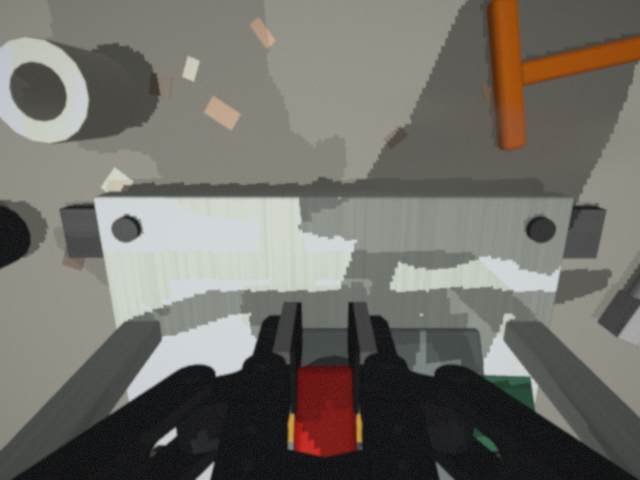

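Emit:
arm_command:
  commands:
    - [-1.7, 0, 2.5, 0]
    - [-3.4, 0, 5, 0]
    - [-5.2, 0, 7.4, 0]
    - [-6.8, 0, 9.7, 0]
    - [-8.5, 0, 12.1, 0]
    - [-9.8, 0, 13.9, 0]
    - [-9.8, 0, 13.9, 0]

```text
clock: 7.22
position: [0.6066, -0.055, 0.1271]
tcp_rot: [-0.129, -3.139, -0.0]
wrist_force: [-3.0, 2.1, 9.4]
finger_gap: 0.0179
```

```bash
python3 look.py i scene wrist
python3 - <<'E'
import cv2
a=cv2.imread("pics/scene_i.png")[180:300,160:380]; cv2.imwrite("pics/siz.png",cv2.resize(a,None,fx=3.5,fy=3.5,interpolation=cv2.INTER_CUBIC))
E
```

```text
{'clock': 7.325, 'joint_pos': array([-0.4452,  0.4856,  0.5659,  1.8758, -0.3324,  0.8748,  1.7734]), 'qvel': array([-0.0017, -0.0021,  0.002 ,  0.0003, -0.0016,  0.0016, -0.0007]), 'position': array([ 0.6066, -0.055 ,  0.1272]), 'tcp_rot': array([-1.2870e-01, -3.1387e+00, -2.0000e-04]), 'wrist_force': array([-2.8938,  1.2783,  9.2071]), 'moment': array([0.3014, 0.6842, 0.0072]), 'finger_gap': np.float64(0.0177)}
```

View pics/siz.png

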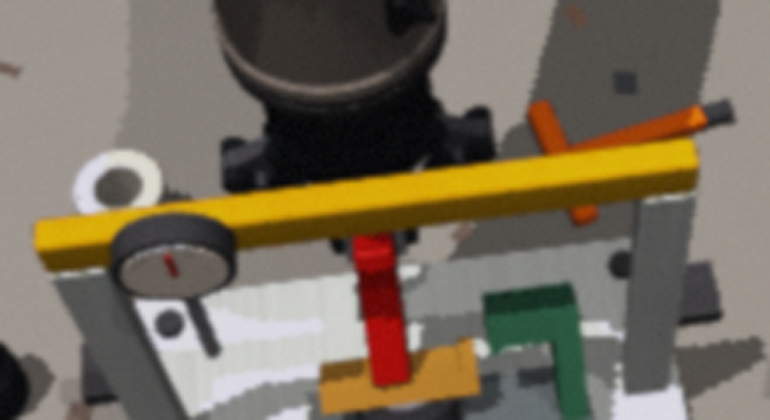

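View pics/wrist_i.png

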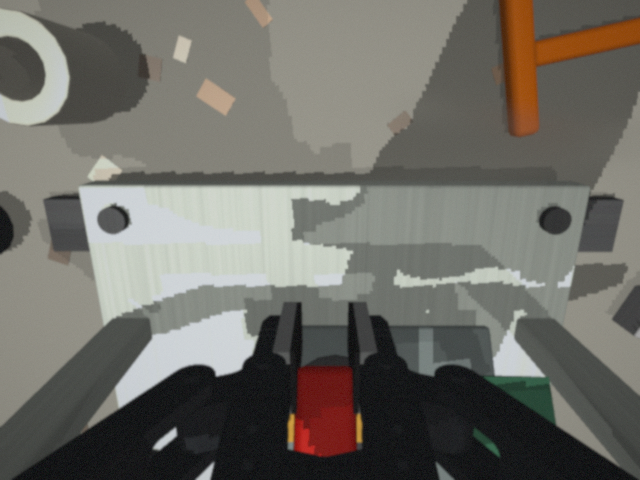

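```bash
cat > depth.py <<'E'
from h import *; from ov import Rg; import pickle
s,p=pickle.load(open("e.pkl","rb"))["scene"]
g=np.array([.6228,-.0557,.1663]);R,_=fixT(0,0,-.0815)
for d in [0,.01,.02,.024,.026,.028]:
  for k in [0,.015,.031]:
    print(d,k,proj(p,np.array([(.02,-.01,-.052-d),(.02,.01,-.052-d)])@Rg.T@R.T+g+R@np.array([0,k,0])).round(1).tolist())
E
python3 depth.py
python3 - <<'E'
import cv2,numpy as np
A=[cv2.resize(cv2.imread(f"pics/scene_{n}.png")[235:310,240:340],None,fx=4,fy=8,interpolation=cv2.INTER_NEAREST) for n in "fi"]
cv2.imwrite("pics/cmp.png",np.hstack(A))
E
```

```text
0 0 [[265.2, 278.4], [276.7, 276.9]]
0 0.015 [[273.8, 277.2], [285.3, 275.7]]
0 0.031 [[283.0, 276.0], [294.5, 274.5]]
0.01 0 [[265.9, 283.4], [277.4, 281.9]]
0.01 0.015 [[274.5, 282.2], [286.0, 280.7]]
0.01 0.031 [[283.7, 281.0], [295.1, 279.5]]
0.02 0 [[266.7, 288.3], [278.1, 286.8]]
0.02 0.015 [[275.2, 287.2], [286.6, 285.6]]
0.02 0.031 [[284.3, 285.9], [295.7, 284.4]]
0.024 0 [[267.0, 290.3], [278.4, 288.8]]
0.024 0.015 [[275.5, 289.1], [286.9, 287.6]]
0.024 0.031 [[284.6, 287.9], [295.9, 286.4]]
0.026 0 [[267.1, 291.3], [278.5, 289.7]]
0.026 0.015 [[275.7, 290.1], [287.0, 288.6]]
0.026 0.031 [[284.7, 288.9], [296.0, 287.3]]
0.028 0 [[267.3, 292.3], [278.6, 290.7]]
0.028 0.015 [[275.8, 291.1], [287.1, 289.6]]
0.028 0.031 [[284.9, 289.9], [296.2, 288.3]]
```

View pics/cmp.png

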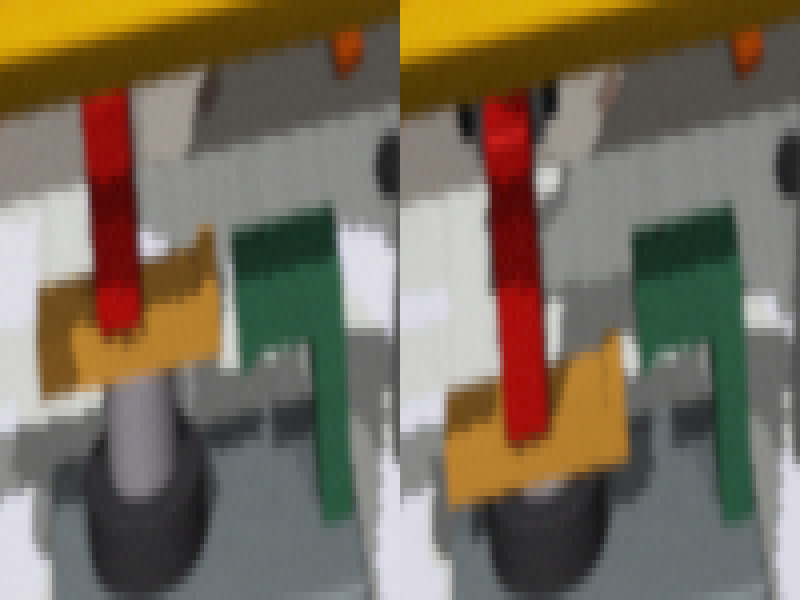

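Emit:
arm_command:
  commands:
    - [-0.2, 0, 1, 0]
    - [-0.4, 0, 2, 0]
    - [-0.4, 0, 2, 0]

```text
clock: 7.7
position: [0.607, -0.0552, 0.126]
tcp_rot: [-0.129, -3.139, -0.001]
wrist_force: [-11.2, 2.8, 24.2]
finger_gap: 0.0175
```

Emit:
arm_command:
  commands:
    - [-0.2, 3, 1.5, 0]
    - [-0.2, 6, 1.5, 0]
    - [-0.2, 9, 1.5, 0]
    - [-0.2, 12, 1.5, 0]
    - [-0.2, 15, 1.5, 0]
    - [-0.2, 18, 1.5, 0]
    - [-0.2, 21, 1.5, 0]
    - [-0.2, 24, 1.5, 0]
    - [-0.2, 26, 1.5, 0]
    - [-0.2, 28, 1.5, 0]
    - [-0.2, 28, 1.5, 0]

```text
clock: 9.07
position: [0.6093, -0.0276, 0.1255]
tcp_rot: [-0.13, -3.139, -0.002]
wrist_force: [-18.3, 1.6, 41.7]
finger_gap: 0.0179
```

```bash
python3 look.py j scene wrist
python3 - <<'E'
import cv2
a=cv2.imread("pics/scene_j.png")[180:300,160:380]; cv2.imwrite("pics/sjz.png",cv2.resize(a,None,fx=3.5,fy=3.5,interpolation=cv2.INTER_CUBIC))
E
```

```text
{'clock': 9.175, 'joint_pos': array([-0.4866,  0.4886,  0.5622,  1.8751, -0.3343,  0.8722,  1.7292]), 'qvel': array([ 0.0004, -0.0008,  0.0006, -0.001 ,  0.0004,  0.0015,  0.0001]), 'position': array([ 0.6092, -0.0275,  0.1254]), 'tcp_rot': array([-1.2950e-01, -3.1387e+00, -1.7000e-03]), 'wrist_force': array([-18.3571,   1.4713,  42.1604]), 'moment': array([1.9240e-01, 3.4581e+00, 3.4000e-03]), 'finger_gap': np.float64(0.0174)}
```

View pics/sjz.png

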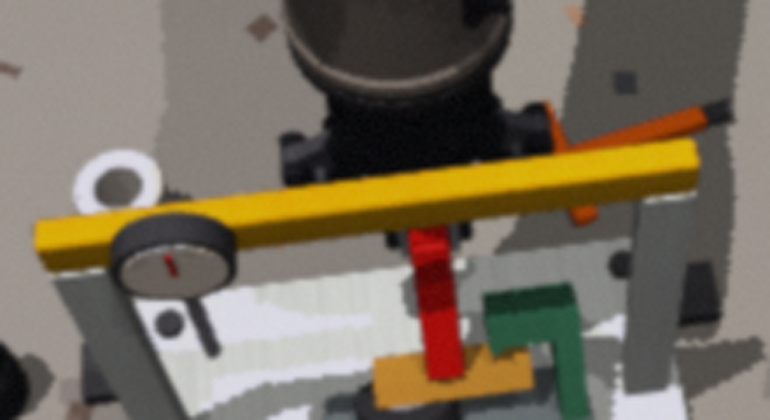

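View pics/wrist_j.png

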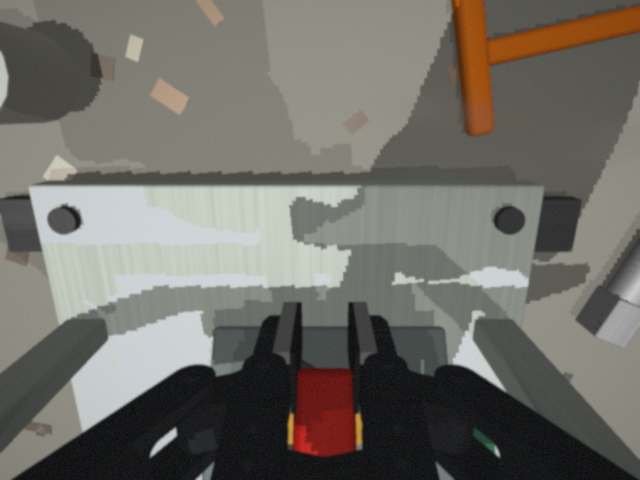

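Emit:
arm_command:
  commands:
    - [0.2, 0, -1.5, 0]
    - [0.2, 1, -1.5, 0]
    - [0.2, 2, -1.5, 0]
    - [0.2, 3, -1.5, 0]
    - [0.2, 3, -1.5, 0]

```text
clock: 9.8
position: [0.6096, -0.0246, 0.126]
tcp_rot: [0.129, 3.139, 0.0]
wrist_force: [-9.0, -0.5, 21.8]
finger_gap: 0.0176
```

Emit:
arm_command:
  commands:
    - [0, 1, 0, 0]
    - [0, 2, 0, 0]
    - [0, 2, 0, 0]

```text
clock: 10.18
position: [0.6097, -0.0234, 0.126]
tcp_rot: [0.13, 3.139, -0.001]
wrist_force: [-8.7, -4.1, 22.1]
finger_gap: 0.0176
```

Emit:
arm_command:
  commands:
    - [0, 1, 0, 0]
    - [0, 2, 0, 0]
    - [0, 2, 0, 0]

```text
clock: 10.55
position: [0.6097, -0.023, 0.126]
tcp_rot: [0.132, 3.139, -0.003]
wrist_force: [-8.8, -11.5, 20.9]
finger_gap: 0.0175
```

```bash
python3 look.py k scene wrist
python3 - <<'E'
import cv2
a=cv2.imread("pics/scene_k.png")[235:310,240:340]; cv2.imwrite("pics/skz.png",cv2.resize(a,None,fx=8,fy=8,interpolation=cv2.INTER_NEAREST))
E
```

```text
{'clock': 10.65, 'joint_pos': array([-0.4974,  0.4884,  0.5644,  1.8746, -0.3311,  0.8724,  1.7162]), 'qvel': array([-0.0002, -0.0007,  0.0001, -0.0017,  0.0012, -0.0017,  0.0007]), 'position': array([ 0.6097, -0.023 ,  0.126 ]), 'tcp_rot': array([ 0.1326,  3.1385, -0.0032]), 'wrist_force': array([ -9.1752, -10.2762,  21.6346]), 'moment': array([-2.2692,  1.571 , -0.1474]), 'finger_gap': np.float64(0.0175)}
```

View pics/skz.png

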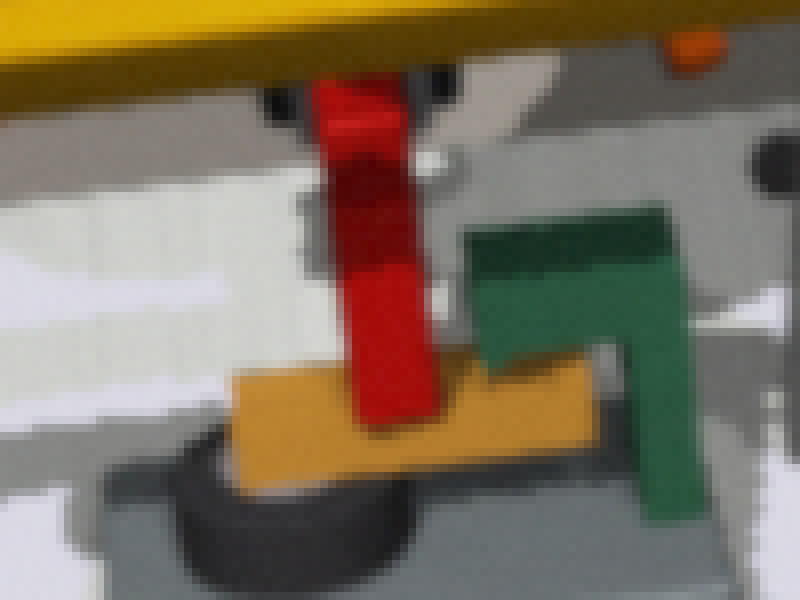

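Emit:
arm_command:
  commands:
    - [1, -0.5, -2, 0]
    - [2.3, -1, -3.5, 0]
    - [3.5, -1, -5, 0]
    - [4.6, -1, -6.5, 0]
    - [5.2, -1, -7.4, 0]
    - [5.2, -1, -7.4, 0]

```text
clock: 11.4
position: [0.605, -0.0228, 0.133]
tcp_rot: [0.131, 3.138, -0.003]
wrist_force: [-1.8, -7.9, 9.1]
finger_gap: 0.0177
```

Emit:
arm_command:
  commands:
    - [0, 0, 0, 0]
    - [0, 0, 0, 0]
    - [0, 0, 0, 0]
    - [0, 0, 0, 0]
    - [0, 0, 0, 0]
  hand: 60

```text
clock: 12.02
position: [0.6046, -0.0206, 0.1325]
tcp_rot: [-0.128, -3.139, 0.0]
wrist_force: [0.3, -1.3, -0.1]
finger_gap: 0.0601
```

```bash
python3 look.py l scene wrist
python3 - <<'E'
import cv2
a=cv2.imread("pics/scene_l.png")[235:310,240:340]; cv2.imwrite("pics/slz.png",cv2.resize(a,None,fx=8,fy=8,interpolation=cv2.INTER_NEAREST))
E
```

```text
{'clock': 12.125, 'joint_pos': array([-0.5067,  0.472 ,  0.5686,  1.8819, -0.3232,  0.8798,  1.7101]), 'qvel': array([ 0.0016, -0.001 ,  0.001 ,  0.0022, -0.0003, -0.0008, -0.0014]), 'position': array([ 0.6046, -0.0207,  0.1325]), 'tcp_rot': array([-1.2850e-01, -3.1389e+00,  1.0000e-04]), 'wrist_force': array([ 0.635 , -0.8314,  0.1392]), 'moment': array([ 0.0431, -0.0635,  0.004 ]), 'finger_gap': np.float64(0.0598)}
```

View pics/slz.png

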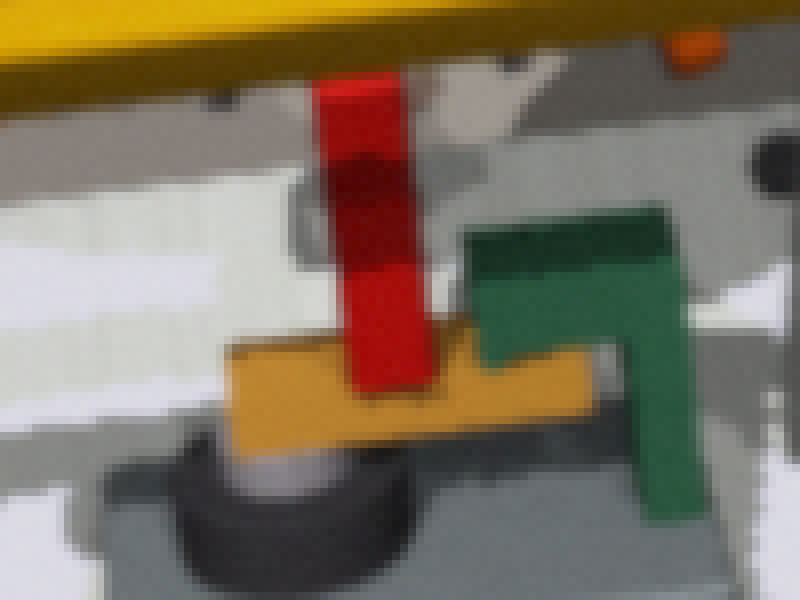

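View pics/wrist_l.png

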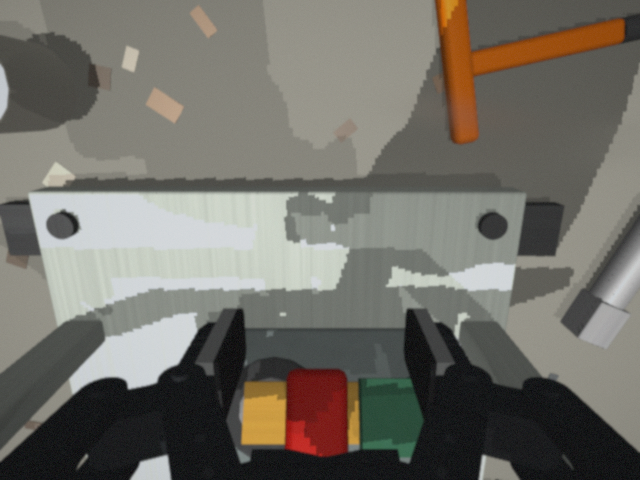

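Emit:
arm_command:
  commands:
    - [12, 0, 0, 0]
    - [25, 0, -10, 0]
    - [32, 0, -50, 0]
    - [40, 0, -100, 0]
    - [50, 0, -150, 0]
    - [60, 0, -180, 0]
    - [60, 0, -180, 0]
    - [60, 0, -180, 0]

```text
clock: 13.12
position: [0.5442, -0.0157, 0.3123]
tcp_rot: [-0.128, -3.139, -0.001]
wrist_force: [-0.4, 0.3, -1.0]
finger_gap: 0.0599
```

```bash
python3 look.py m scene wrist
python3 - <<'E'
import cv2
a=cv2.imread("pics/scene_m.png")[205:310,200:340]; cv2.imwrite("pics/smz.png",cv2.resize(a,None,fx=5.5,fy=5.5,interpolation=cv2.INTER_CUBIC))
E
```

```text
{'clock': 13.225, 'joint_pos': array([-0.6757,  0.16  ,  0.6705,  1.8283, -0.1065,  1.1908,  1.5173]), 'qvel': array([ 0.0051,  0.0086, -0.0009, -0.0044,  0.0003,  0.0019, -0.0002]), 'position': array([ 0.5443, -0.0158,  0.3117]), 'tcp_rot': array([-1.2840e-01, -3.1376e+00,  5.0000e-04]), 'wrist_force': array([-0.0744,  0.5699, -0.186 ]), 'moment': array([ 0.0842,  0.0127, -0.0278]), 'finger_gap': np.float64(0.0599)}
```

View pics/smz.png

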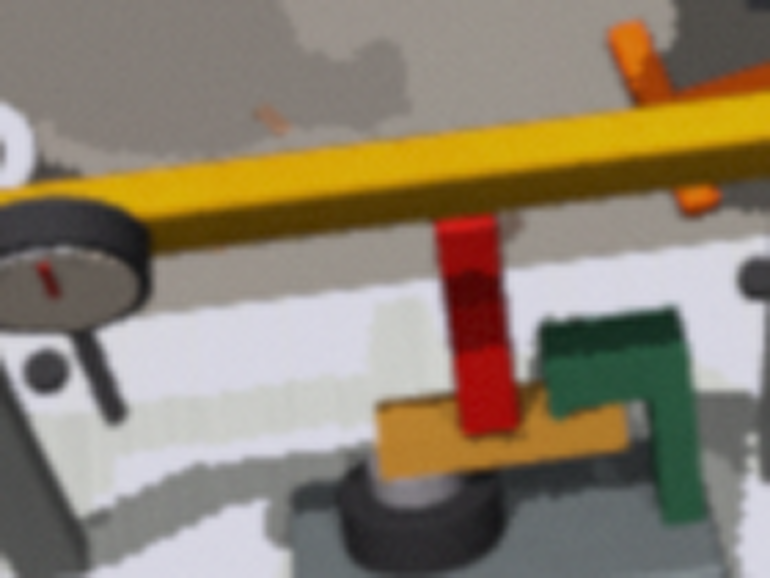

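View pics/wrist_m.png

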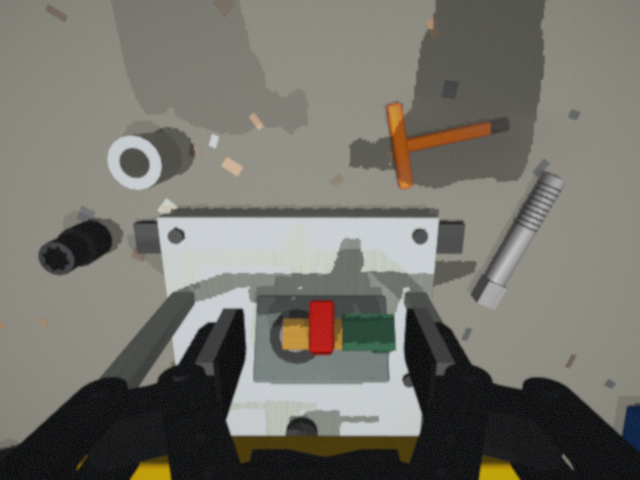

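Released and clear. The wrist view shows the paddle (321, 327) beside the green lip (368, 332), with the keeper under the hook and no slip back. The robot touches nothing, and the loose parts look unmoved.

Run:
```python
from cell import robot
print(robot.hand_in())
```

```text
the job is handed in; nothing more can be done
None
```

The plunger is locked: the keeper is fully across under the hook, and the hook alone holds the plunger in. I handed the job in at about 13.2 s.

**What I did:** The moves allow no tilt, so I couldn't line the gripper up with the plunger axis. I gripped the paddle's near outer corner with the gripper pointing straight down, to keep its body on the robot side of the bridge. I then:
1. Pushed the plunger in along its axis. It moved about 27 mm by picture and arm travel, then the force jumped from about 10 N to 27 N at the stop.
2. Held it there and slid the keeper about 32 mm, until it stopped and the side force rose to about 11 N.
3. Eased back about 8 mm so the hook took the load, let go, and retreated backwards and up.

**Last checks:** After letting go, the paddle had risen about 8 mm from fully in, which matches resting at 0.020. The keeper's end was still behind the hook lip, the wrist force was about zero and the loose parts looked unmoved.

**What was less certain:**
- **Position measurements:** the camera views disagreed by up to about 9 mm along the view lines, and I used a combined fit.
- **Bridge clearance:** I estimated a few millimetres and did not measure it directly. I saw no force that looked like touching the bridge.
- **Extra push:** the push force reached about 46 N at the wrist during the slide, because I commanded slightly too much depth. It went through the fingers, and I eased it back to about 24 N.
- **Grip:** the fingers read 17.5–18.5 mm on the 20 mm paddle, but pictures showed no slip.

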